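# Hold a pickup probe centred in the guide of a board test jig

## Task

Lift the probe with the ring handle out of the rack by its ring, carry it over to the test jig and lower its rod, upright, through the collared guide hole, without the probe or the robot touching the guide or any other part of the jig. Stop with the rod centred in the bore and its tip about midway between the underside of the guide plate and the circuit board, and finish while still holding the ring there, keeping still. Leave the other two probes in the rack and do not push the other things on the bench about.

Things in the scene. Friction and masses are not known exactly. Their poses are not given: they have to be found in the camera images.
- probe: Probe to use: steel rod 12 mm thick; black collar disc (28 mm wide, 6 mm thick, underside 80 mm above the tip), 12 mm neck, flat black ring handle on top; 134 mm tall, 0.1-0.2 kg. Origin: centre of the rod's lower end; z up the rod, x normal to the ring's flat faces. Starts upright, hanging by its collar in any one of the rack's holes, tip 12 mm above the bench. May swing about the pinch line.
- probe_ring: The probe's ring handle, fixed to it: flat upright ring, 38 mm outer diameter, 16 mm hole, 10 mm thick. Origin: its centre, 115 mm above the rod's tip; x normal to its flat faces, z up. Pinch it across its thickness (along x). Its faces look across the rack's row, within 0.4 rad.
- ring_center (a point): Centre of the ring handle, 115 mm above the rod's tip.
- probe_tip (a point): Centre of the rod's lower end.
- probe_mid (a point): Point on the rod's axis 45 mm above its lower end.
- rack: Fixed grey probe rack, 60 (x) x 190 (y) mm, top face at height 92 mm, with three 15 mm through holes in its 12 mm thick top plate, in a row along its y at -60, 0, +60 mm. Origin: centre of its underside; z up.
- jig: Fixed test jig: dark console 220 (x) x 250 (y) mm, 54 mm high, with a blue circuit board on it (board top at 60 mm) and above that an aluminium guide plate 110 (x) x 120 (y) x 16 mm on four posts (underside at 106 mm, top at 122 mm). Origin: centre of its underside; z up; the plate's centre lies at x +20 mm, y 0.
- guide (a point): Centre of the guide hole's mouth: top of the steel collar (42 mm outer diameter, 8 mm high) in the middle of the guide plate, 130 mm above the bench. Bore vertical, 26 mm in diameter, 24 mm deep (collar and plate): plate underside 24 mm and board top 70 mm below this point; 7 mm to spare round the rod. z up.
- ball_probe: Other probe in the rack, like the first but with a 24 mm ball on top (118 mm tall). Origin: lower end of its rod. To be left.
- cap_probe: Other probe in the rack, with a 20 mm cylinder on top (112 mm tall). Origin: lower end of its rod. To be left.
- module_a: White plastic module, 60 x 80 x 36 mm, loose. Origin: centre of underside.
- module_b: Another such white module.
- marker: Black marker, 130 mm long, 13 mm thick, lying along its x. Origin: middle, underside.
- pen: Pale pen with blue cap, 130 mm long, 13 mm thick, lying along its x. Origin: middle, underside.
- driver: Screwdriver 160 mm long, lying.
- spool: Spool, 56 mm diameter, 38 mm high, standing. Origin: centre of underside.
Mind the look-alikes: they are no part of the job. Leave any purple or yellow look-alike of the rack alone.

How it is judged:
By the outcome, as a careful person would: the job done as asked, in the order asked, and still so for the second after the job is handed in, while the arm keeps its last pose, push and grip.
It also fails if it takes over 58 s, if anything falls off the work surface, if the arm or the gripper's body presses on something with over 40 N, if the wrist force passes 120 N, or if a joint passes its speed limit or range.

## Robot

A 6-joint arm with a two-finger parallel gripper is mounted at the origin on the work surface. World frame = base frame: x ahead of the robot, y to its left, z up, the work surface at z = 0. Lengths are in m, angles in rad, forces in N, time in s.
With the tool pointing down it reaches from about 0.35 to 0.975 m from the base axis. Payload 4.9 kg.
Tool frame: the origin (TCP) lies on the mounting face of the last link; the fingertips stand 173 mm ahead of it and the grasp point (between the pads) lies 155 mm ahead of it; z points along the fingers, y is the direction in which the jaws open and shut (so a half turn about z gives the same grasp; the last joint's range is limited). The gripper opens to 85 mm and grips with 20 to 120 N. Pads are 22 mm wide; open, the fingers measure 114 mm over their backs; the gripper's body (76 mm by 85 mm) begins 54 mm behind the grasp point. The pads swing forward as they close: fully open they stand 13 mm farther back than shut.
Start: joints at [-1.363, 0.053, 1.613, -0, 1.476, -0.119], TCP at [0.201, -0.592, 0.405] pointing down, gripper open.
Joint ranges: [-3.01, 3.01], [-1.01, 2.22], [0.06, 2.58], [-1.02, 4.17], [0.09, 2.62], [-3.14, 3.14]. Speed limits (rad/s): [2.57, 2.57, 3.14, 3.14, 3.14, 3.14].

## Interface

Orientations are given as [roll, pitch, yaw] about the fixed x, y, z axes, in that order (R = Rz(yaw) Ry(pitch) Rx(roll)).
In Python, from bench import env gives the robot as it stands. The module is installed in compiled form; this text tells all that it offers.
- The arm moves only by the tool arm_command, never from a script. Its argument "increments" is a list of rows, each a list of 5 numbers: the opening, from -1 (shut) to 1 (fully open), so that 0 is half open, then the shift along the tool's x, y, z normalised to -1 to 1, where 1 is 40 mm, then the turn about the tool's z normalised to -1 to 1, where 1 is 0.08 rad. In form: [[fingers, tx, ty, tz, turn], ...]. A call has 1 to 5 rows; each row shifts and turns the commanded pose from where the row before left it, along the tool's axes as they then stand; what a row does not reach is not made up. A row lasts 1/10 s, in which the tool goes at most 50 mm and 8.59 degrees, less where a joint would pass 70% of its speed; a pose out of reach is approached as far as the arm can. A call with a number of a shift or a turn outside -1 to 1 is refused whole. A call with a gripper value outside its range is refused whole. The fingers move at their own pace and stop on an object; "newtons" is the grip in N (left out, the last holds). Time passes only in rows, so rows that do not move let the fingers close. It gives the time, the measured TCP pose, the force and the opening at its end, in the units of the state.
- env.read_state(): the state, without advancing time (a new reading comes with each control period).
- env.capture(name): name is "scene" or "side" or "wrist"; returns a dict with "pixels" (480x640x3 uint8, red, green, blue), "vertical_fov" (degrees; the focal length in pixels is half the picture's height over the tangent of half this angle, whatever the lens; pixels are square), "cx", "cy" (the principal point, pixels), "R" (3x3) and "t" (3): a world point X has camera coordinates R X + t; the wrist camera has in their place "hand_eye" (4x4, takes a point from camera to tool coordinates, whose origin is the TCP and whose axes are the flange's). Camera axes: x right, y down, z forward; pixel columns grow to the right and rows downward; lengths in m; the calibration is good to about 2 mm. A picture is of the moment at which its call begins: read the wrist's pose just before it. There is no depth.
- env.sign_off(): hands the job in, once; it reports no verdict.
Trained networks look in a picture, given as the dict that the camera call returned (one of the last four; its "shot" number tells which), for a name from the list of things; names that differ only in an ending like _2 or _b are one class to them, and where a whole thing is asked for, a point or a joint stands for the part that bears it (a point fixed in the world has none). Each returns a list of dicts, best first, with "confidence" (0 to 1); they miss things now and then, are a little off and sometimes report something else, mostly with a low value. They report only what shows in the picture. A call takes as long as a camera call. They do not tell look-alikes from the thing itself.
- env.boxes_of(thing, picture): "xyz" ([x, y, z] in m, in world coordinates, good to about 4 mm: the middle of the surface that is visible of it).
The state is a dict: "time_s": time; "q": joint angles; "qvel": joint speeds; "joint_efforts": joint torques, N m; "tool_pos": TCP position; "tcp_rot": TCP orientation; "wrist_force": force on the tool from outside, world axes, zero at the start; "moment": the same for the moment, N m; "finger_gap": finger opening in m.
Only numpy, scipy, OpenCV 4.12 (cv2) and the standard library are available. Lean on these libraries where they do the work, as an engineer would, in place of code of your own. Each camera call takes 0.05 s, during which the arm holds its last target.

## Working session

There is one attempt and no reset: what is moved stays moved. The work goes in short steps, Python scripts to look and compute and a tool call to move; the robot and the scene stay as the last step left them, time stands still between calls to the robot, and variables do not carry over. Pictures are saved under pics/ and viewed, and the job is handed in when it is done.

Besides the shell and the picture viewer there is one more tool, called after "Emit:" as name([rows], argument=value, ...), one row to a line, values as JSON. arm_command: Moves the arm, as the interface text tells. Its arguments: {"type":"object","properties":{"increments":{"type":"array","items":{"type":"array","items":{"type":"number","minimum":-1,"maximum":1}}},"newtons":{"type":"number"}},"required":["increments"]}

```bash
mkdir -p pics; python3 - <<'E'
from bench import env
import cv2
print(env.read_state())
for n in ["scene","side","wrist"]:
    p=env.capture(n)
    cv2.imwrite(f"pics/{n}0.png",p["pixels"][:,:,::-1])
    print(n,{k:v for k,v in p.items() if k!="pixels"})
    for t in ["probe","probe_ring","rack","jig","guide","ball_probe","cap_probe"]:
        try: print(t,[(d["confidence"],d["xyz"]) for d in env.boxes_of(t,p)][:3])
        except Exception as e: print(t,e)
E
```

```text
{'time_s': 0.0, 'q': array([-1.36301214e+00,  5.33594273e-02,  1.61429994e+00, -8.56692501e-06,
        1.47600858e+00, -1.18989052e-01]), 'qvel': array([ 1.06728990e-03,  1.79476793e-04,  1.21999656e-03, -5.40561113e-05,
        9.33100265e-04,  1.19817054e-03]), 'joint_efforts': array([ 4.33259320e-04, -3.93681586e+01, -3.70175278e+01, -4.36315338e-05,
        7.17568793e-03, -4.68522074e-06]), 'tool_pos': array([ 0.20056768, -0.59165799,  0.40345751]), 'tcp_rot': array([-3.13953102e+00, -2.37887906e-04,  3.26773812e-01]), 'wrist_force': array([0.66705233, 0.60140165, 0.2780247 ]), 'moment': array([ 0.03685071, -0.01368315, -0.01437297]), 'finger_gap': 0.08527533398115603}
scene {'vertical_fov': 44.94716829438151, 'cx': 318.4408415046929, 'cy': 233.90082127345397, 'R': array([[-0.31259323,  0.94985943,  0.0072482 ],
       [ 0.60796577,  0.20592926, -0.76679252],
       [-0.72983772, -0.23528749, -0.64185411]]), 't': array([ 0.08919966, -0.21001196,  1.82602031]), 'shot': 1}
probe [(0.75, [0.5659, 0.3352, 0.1166])]
probe_ring [(0.62, [0.566, 0.3381, 0.1337])]
rack [(0.78, [0.5679, 
[... 923 characters left out ...]
0.5563, 0.3364, 0.1217]), (0.42, [0.5473, 0.2847, 0.0962])]
cap_probe [(0.71, [0.5452, 0.2183, 0.103]), (0.61, [0.4652, 0.0864, 0.04]), (0.3, [0.7014, 0.1495, 0.013])]
wrist {'vertical_fov': 59.204639845391846, 'cx': 312.3702001622373, 'cy': 244.97859982158164, 'hand_eye': array([[ 2.15798781e-04, -9.53061595e-01, -3.02776402e-01,
         7.72572408e-02],
       [ 9.99999766e-01,  4.02176103e-04, -5.53213087e-04,
        -8.83223333e-04],
       [ 6.49015580e-04, -3.02776212e-01,  9.53061459e-01,
         3.14267782e-02],
       [ 0.00000000e+00,  0.00000000e+00,  0.00000000e+00,
         1.00000000e+00]]), 'shot': 3}
probe []
probe_ring []
rack []
jig []
guide []
ball_probe []
cap_probe []
```

View pics/scene0.png

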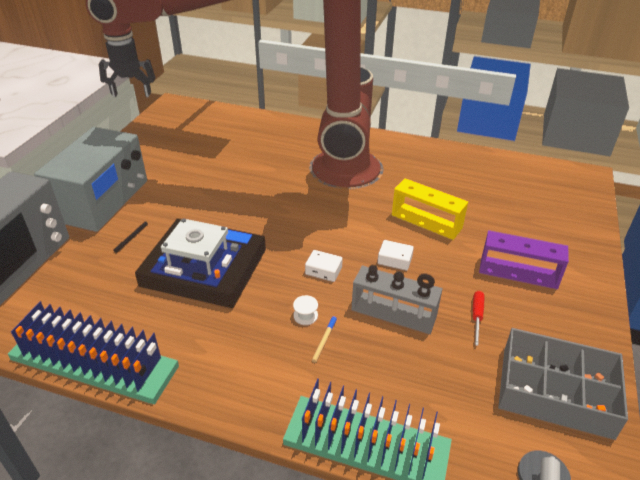

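View pics/side0.png

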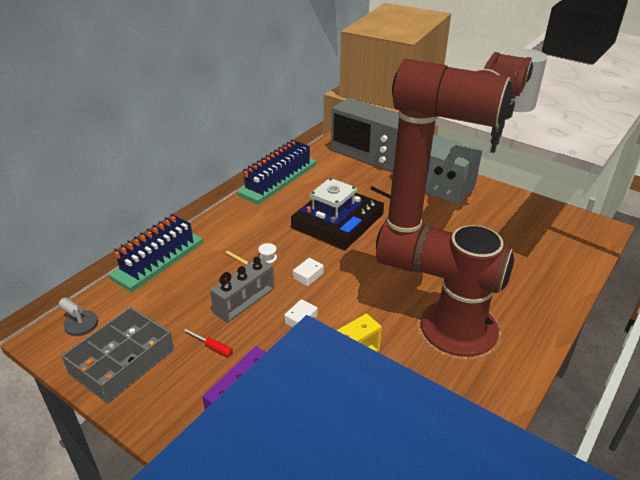

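The scene picture shows the ring probe at about (426,283), the ball probe at (398,280), the cap probe at (373,272), and the guide collar at (195,236). In the side picture the ring is at about (226,280) and the collar at (334,189). I'll zoom in to measure these more closely.

```bash
python3 - <<'E'
import cv2,numpy as np
a=cv2.imread("pics/scene0.png");b=cv2.imread("pics/side0.png")
def c(i,x,y,w,h,s): return cv2.resize(i[y:y+h,x:x+w],(w*s,h*s),interpolation=cv2.INTER_CUBIC)
o=np.vstack([np.hstack([c(a,350,255,100,75,4),c(a,155,205,100,75,4)]),np.hstack([c(b,205,245,100,75,4),c(b,290,165,100,75,4)])])
cv2.imwrite("pics/crop0.png",o)
E
```

```text
(no output)
```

View pics/crop0.png

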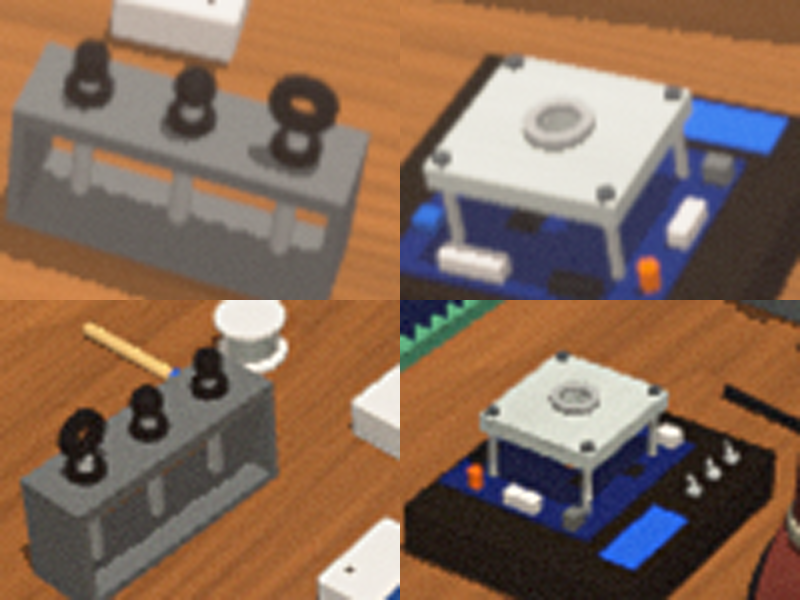

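```bash
cat > h.py <<'E'
import numpy as np, cv2
from scipy.spatial.transform import Rotation as Ro
CAL={}
def cam(p,st=None):
    f=240/np.tan(np.radians(p["vertical_fov"])/2)
    if "R" in p: R=np.array(p["R"]);t=np.array(p["t"])
    else:
        T=np.eye(4);T[:3,:3]=Ro.from_euler("xyz",st["tcp_rot"]).as_matrix();T[:3,3]=st["tool_pos"]
        M=np.linalg.inv(T@np.array(p["hand_eye"]));R=M[:3,:3];t=M[:3,3]
    return f,p["cx"],p["cy"],R,t
def ray(c,u,v):
    f,cx,cy,R,t=c;d=R.T@np.array([(u-cx)/f,(v-cy)/f,1]);return -R.T@t,d/np.linalg.norm(d)
def onz(c,u,v,z):
    o,d=ray(c,u,v);return o+d*(z-o[2])/d[2]
def tri(*obs):
    A=np.zeros((3,3));b=np.zeros(3);rs=[ray(c,u,v) for c,u,v in obs]
    for o,d in rs:
        P=np.eye(3)-np.outer(d,d);A+=P;b+=P@o
    X=np.linalg.solve(A,b);return X,[np.linalg.norm((np.eye(3)-np.outer(d,d))@(X-o)) for o,d in rs]
def proj(c,X):
    f,cx,cy,R,t=c;q=(np.atleast_2d(X)@R.T)+t;return np.c_[f*q[:,0]/q[:,2]+cx,f*q[:,1]/q[:,2]+cy]
E
python3 - <<'E'
from h import *
from bench import env
np.set_printoptions(precision=4,suppress=True)
S=cam(env.capture("scene"));D=cam(env.capture("side"))
print("ring",tri((S,425.7,281),(D,225.5,278.8)),onz(S,425.7,281,.127),onz(D,225.5,278.8,.127))
print("guide",tri((S,194.8,235.5),(D,333.7,189.3)),onz(S,194.8,235.5,.13),onz(D,333.7,189.3,.13))
for x,y in [(48,42),(369,133),(350,208),(10,110)]: print("rackS",onz(S,350+x/4,255+y/4,.092))
for x,y in [(22,480),(220,362),(275,378),(98,508)]: print("rackD",onz(D,205+x/4,245+(y-300)/4,.092))
for x,y in [(515,56),(692,92),(607,198),(424,168)]: print("plateS",onz(S,155+(x-400)/4,205+y/4,.122))
E
```

```text
ring (array([0.5582, 0.3349, 0.1243]), [np.float64(0.0010413099923798526), np.float64(0.001041309992379894)]) [0.5603 0.3342 0.127 ] [0.5559 0.3382 0.127 ]
guide (array([ 0.5803, -0.2116,  0.1241]), [np.float64(0.0003989584398054551), np.float64(0.00039895843980536534)]) [ 0.586 -0.208  0.13 ] [ 0.575  -0.2034  0.13  ]
rackS [0.52   0.1828 0.092 ]
rackS [0.5345 0.371  0.092 ]
rackS [0.5943 0.3702 0.092 ]
rackS [0.5808 0.177  0.092 ]
rackD [0.5869 0.37   0.092 ]
rackD [0.5607 0.1913 0.092 ]
rackD [0.5166 0.1813 0.092 ]
rackD [0.5253 0.3595 0.092 ]
plateS [ 0.5301 -0.2684  0.122 ]
plateS [ 0.527  -0.1509  0.122 ]
plateS [ 0.6296 -0.1562  0.122 ]
plateS [ 0.64   -0.2681  0.122 ]
```

```bash
cat > plan.py <<'E'
import sys
from h import *
from bench import env
def plan(target,yaw,n,g,st=None,dec=2):
    st=st or env.read_state()
    p=np.array(st["tool_pos"]);e=st["tcp_rot"];y=e[2];dy=(yaw-y+np.pi)%(2*np.pi)-np.pi
    R0=Ro.from_euler("xyz",e)
    tgt=np.array(target,float);rows=[]
    for i in range(n):
        Rm=(Ro.from_euler("z",y-e[2])*R0).as_matrix()
        d=(tgt-p)/(n-i); t=-(yaw-y+np.pi)%(2*np.pi); t=((y-yaw+np.pi)%(2*np.pi)-np.pi)/(n-i)
        r=np.round(np.r_[Rm.T@d/.04,t/.08],dec)
        assert abs(r).max()<=1,r
        rows.append([g]+[float(v)+0.0 for v in r]); p=p+Rm@r[:3]*.04; y-=r[3]*.08
    print("end",p,y)
    for i in range(0,n,5): print(rows[i:i+5])
if __name__=="__main__":
    a=[float(v) for v in sys.argv[1:7]]; plan(a[:3],a[3],int(a[4]),a[5])
E
python3 plan.py .558 .335 .40 1.496 28 1
```

```text
end [0.55810965 0.33502498 0.39992741] 1.4956697706298194
[[1.0, 0.57, -0.68, 0.0, -0.52], [1.0, 0.6, -0.66, 0.0, -0.52], [1.0, 0.62, -0.63, 0.0, -0.52], [1.0, 0.65, -0.61, 0.0, -0.52], [1.0, 0.67, -0.58, 0.0, -0.52]]
[[1.0, 0.7, -0.55, 0.01, -0.52], [1.0, 0.72, -0.52, 0.0, -0.52], [1.0, 0.74, -0.49, 0.01, -0.52], [1.0, 0.76, -0.46, 0.0, -0.52], [1.0, 0.78, -0.43, 0.01, -0.52]]
[[1.0, 0.79, -0.39, 0.0, -0.52], [1.0, 0.81, -0.36, 0.01, -0.52], [1.0, 0.82, -0.33, 0.0, -0.52], [1.0, 0.84, -0.29, 0.01, -0.52], [1.0, 0.85, -0.26, 0.0, -0.52]]
[[1.0, 0.86, -0.22, 0.01, -0.52], [1.0, 0.87, -0.18, 0.0, -0.52], [1.0, 0.87, -0.15, 0.01, -0.52], [1.0, 0.88, -0.11, 0.0, -0.53], [1.0, 0.88, -0.08, 0.01, -0.52]]
[[1.0, 0.89, -0.04, 0.0, -0.53], [1.0, 0.89, 0.0, 0.01, -0.52], [1.0, 0.88, 0.04, 0.0, -0.53], [1.0, 0.88, 0.07, 0.01, -0.52], [1.0, 0.88, 0.11, 0.0, -0.53]]
[[1.0, 0.87, 0.15, 0.01, -0.52], [1.0, 0.87, 0.19, 0.0, -0.53], [1.0, 0.86, 0.22, 0.01, -0.52]]
```

Emit:
arm_command([
  [1, 0.57, -0.68, 0, -0.52],
  [1, 0.6, -0.66, 0, -0.52],
  [1, 0.62, -0.63, 0, -0.52],
  [1, 0.65, -0.61, 0, -0.52],
  [1, 0.67, -0.58, 0, -0.52],
])

```text
time_s: 1.8
tool_pos: [0.2647, -0.4248, 0.4047]
tcp_rot: [3.141, -0.0, 0.536]
wrist_force: [-0.1, -0.7, 0.0]
finger_gap: 0.0849
```

Emit:
arm_command([
  [1, 0.7, -0.55, 0, -0.52],
  [1, 0.72, -0.52, 0, -0.52],
  [1, 0.74, -0.49, 0, -0.52],
  [1, 0.76, -0.46, 0, -0.52],
  [1, 0.78, -0.43, 0, -0.52],
])

```text
time_s: 2.3
tool_pos: [0.3286, -0.2588, 0.4049]
tcp_rot: [3.141, -0.0, 0.744]
wrist_force: [0.7, 0.3, 0.0]
finger_gap: 0.0855
```

Emit:
arm_command([
  [1, 0.79, -0.39, 0, -0.52],
  [1, 0.81, -0.36, 0, -0.52],
  [1, 0.82, -0.33, 0, -0.52],
  [1, 0.84, -0.29, 0, -0.52],
  [1, 0.85, -0.26, 0, -0.52],
])

```text
time_s: 2.8
tool_pos: [0.3921, -0.0934, 0.405]
tcp_rot: [3.14, -0.0, 0.952]
wrist_force: [0.5, 0.5, 1.0]
finger_gap: 0.0857
```

Emit:
arm_command([
  [1, 0.86, -0.22, 0, -0.52],
  [1, 0.87, -0.18, 0, -0.52],
  [1, 0.87, -0.15, 0, -0.52],
  [1, 0.88, -0.11, 0, -0.52],
  [1, 0.88, -0.08, 0, -0.52],
])

```text
time_s: 3.3
tool_pos: [0.456, 0.0719, 0.405]
tcp_rot: [3.141, -0.0, 1.161]
wrist_force: [0.2, -0.7, 1.3]
finger_gap: 0.0853
```

```bash
python3 plan.py .558 .335 .40 1.496 8 1
```

```text
end [0.55784913 0.33499643 0.3998755 ] 1.4960418987745314
[[1.0, 0.88, -0.04, 0.02, -0.52], [1.0, 0.88, 0.0, 0.02, -0.52], [1.0, 0.88, 0.04, 0.01, -0.52], [1.0, 0.88, 0.08, 0.02, -0.53], [1.0, 0.87, 0.11, 0.01, -0.52]]
[[1.0, 0.87, 0.15, 0.02, -0.53], [1.0, 0.86, 0.18, 0.01, -0.52], [1.0, 0.86, 0.22, 0.02, -0.53]]
```

Emit:
arm_command([
  [1, 0.88, -0.04, 0.02, -0.52],
  [1, 0.88, 0, 0.02, -0.52],
  [1, 0.88, 0.04, 0.02, -0.52],
  [1, 0.88, 0.08, 0.02, -0.52],
  [1, 0.87, 0.11, 0.02, -0.52],
])

```text
time_s: 3.8
tool_pos: [0.5202, 0.236, 0.4007]
tcp_rot: [3.141, -0.0, 1.369]
wrist_force: [0.2, -0.6, 0.5]
finger_gap: 0.0854
```

Emit:
arm_command([
  [1, 0.87, 0.15, 0.02, -0.52],
  [1, 0.86, 0.18, 0.02, -0.52],
  [1, 0.86, 0.22, 0, -0.52],
  [1, 0, 0, 0, 0],
  [1, 0, 0, 0, 0],
])

```text
time_s: 4.3
tool_pos: [0.5583, 0.3336, 0.3986]
tcp_rot: [-3.141, 0.001, 1.492]
wrist_force: [0.6, 0.1, 0.1]
finger_gap: 0.0856
```

```bash
python3 - <<'E'
from h import *
from bench import env
np.set_printoptions(precision=4,suppress=True)
st=env.read_state();p=env.capture("wrist");c=cam(p,st)
print(st["tool_pos"],st["tcp_rot"])
for t in ["probe_ring","ball_probe","rack"]: print(t,[(d["confidence"],d["xyz"]) for d in env.boxes_of(t,p)][:2])
print(proj(c,[[.558,.336,.127],[.558,.336,.146],[.558,.336,.015]]))
cv2.imwrite("pics/wrist1.png",p["pixels"][:,:,::-1])
E
```

```text
[0.5583 0.3336 0.3986] [-3.1409  0.0008  1.4923]
probe_ring [(0.94, [0.5627, 0.3419, 0.1419]), (0.58, [0.5497, 0.2243, 0.1114])]
ball_probe [(0.69, [0.556, 0.2836, 0.1199]), (0.38, [0.3783, 0.2559, 0.0379])]
rack [(0.97, [0.5601, 0.3065, 0.0907]), (0.94, [0.3462, 0.471, 0.0026])]
[[312.8669 244.1591]
 [312.8976 254.5141]
 [312.7488 204.3656]]
```

View pics/wrist1.png

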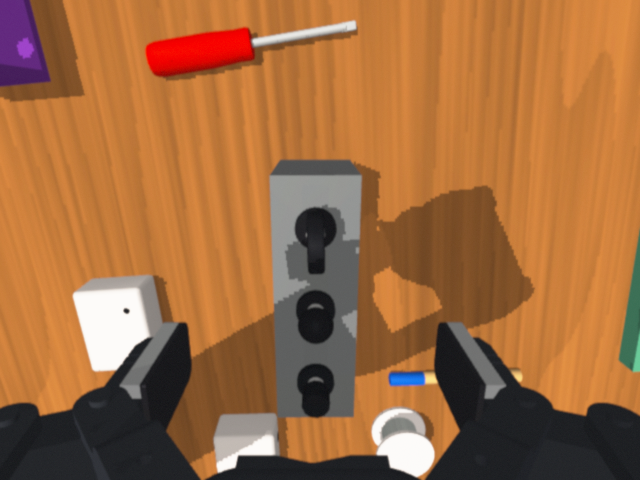

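```bash
python3 - <<'E'
import cv2
a=cv2.imread("pics/wrist1.png")[190:290,265:370]
cv2.imwrite("pics/w1c.png",cv2.resize(a,None,fx=6,fy=6,interpolation=cv2.INTER_CUBIC))
b=cv2.convertScaleAbs(cv2.resize(a,None,fx=6,fy=6,interpolation=cv2.INTER_CUBIC),alpha=2.5)
cv2.imwrite("pics/w1c.png",b)
E
```

```text
(no output)
```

View pics/w1c.png

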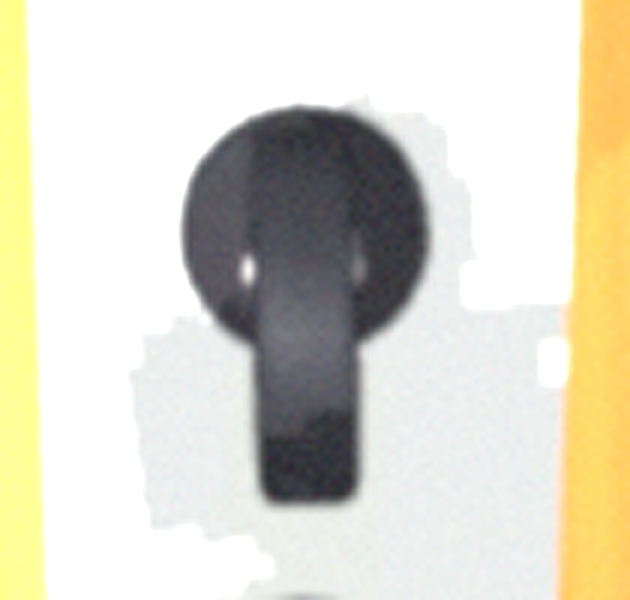

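```bash
cat > fit.py <<'E'
from h import *
from scipy.optimize import least_squares
def ringpts(x,y,z,yaw,r=.019,t=.005):
    a=np.linspace(0,2*np.pi,721);P=[]
    for s in (-t,t): P.append(np.c_[np.full(a.size,s),r*np.cos(a),r*np.sin(a)])
    return np.vstack(P)@Ro.from_euler("z",yaw).as_matrix().T+[x,y,z]
def edges(c,par,rows,z):
    h=cv2.convexHull(proj(c,ringpts(par[0],par[1],z,par[2])).astype(np.float32))[:,0].astype(float)
    out=[]
    n=len(h)
    for v in rows:
        xs=[]
        for i in range(n):
            a,b=h[i],h[(i+1)%n]
            if (a[1]-v)*(b[1]-v)<0: xs.append(a[0]+(v-a[1])/(b[1]-a[1])*(b[0]-a[0]))
        out+= [min(xs),max(xs)] if xs else [0,0]
    return np.array(out+[h[:,1].max()])
def fit(c,obs,rows,z,x0):
    return least_squares(lambda p:edges(c,p,rows,z)-obs,x0,x_scale=[.01,.01,.1],diff_step=1e-3)
E
python3 - <<'E'
from fit import *
from bench import env
np.set_printoptions(precision=4,suppress=True)
st=env.read_state();p=env.capture("wrist");c=cam(p,st)
u=lambda x:265+x/6; v=lambda y:190+y/6
rows=[v(200),v(330),v(470)]
obs=np.array([u(250),u(354),u(256),u(358),u(261),u(358),v(502)])
for y0 in (-.2,0.,.2):
    r=fit(c,obs,rows,.127,[.56,.336,y0]);print(r.x,r.cost,r.fun)
# collar centre, mid-height underside 92, top 98
print(onz(c,u(306),v(226),.098))
# rack edges: left (271,175)->(278,415), right (361,175)->(353,415)
for q in [(271,175),(278,415),(361,175),(353,415)]: print(onz(c,*q,.092))
E
```

```text
[ 0.5601  0.336  -0.0518] 0.8975422312245019 [-0.1923  0.3813 -0.7066  0.4117 -0.6285  0.7406 -0.0187]
[0.5602 0.3362 0.    ] 3.741113816825631 [-1.3162 -0.7043 -0.847   0.3203  0.5934  2.0194  0.06  ]
[ 0.5601  0.336  -0.0519] 0.8975656236352877 [-0.19    0.3835 -0.7063  0.4119 -0.6311  0.738  -0.0187]
[0.5604 0.3366 0.098 ]
[0.5339 0.3728 0.092 ]
[0.5188 0.1854 0.092 ]
[0.5923 0.3681 0.092 ]
[0.5775 0.1806 0.092 ]
```

```bash
python3 plan.py .560 .336 .284 1.519 5 1
```

```text
end [0.56009815 0.33608656 0.28380348] 1.5191594228056522
[[1.0, 0.02, 0.01, 0.58, -0.07], [1.0, 0.02, 0.01, 0.58, -0.07], [1.0, 0.02, 0.01, 0.58, -0.07], [1.0, 0.02, 0.0, 0.57, -0.07], [1.0, 0.02, 0.01, 0.58, -0.08]]
```

Emit:
arm_command([
  [1, 0.05, 0.02, 0, -0.18],
  [1, 0.05, 0.02, 0.4, -0.18],
  [1, 0, 0, 0.4, 0],
  [1, 0, 0, 0.4, 0],
  [1, 0, 0, 0.4, 0],
])

```text
time_s: 5.05
tool_pos: [0.5598, 0.3369, 0.3323]
tcp_rot: [-3.139, 0.001, 1.52]
wrist_force: [0.6, 0.9, 0.3]
finger_gap: 0.0851
```

```bash
python3 - <<'E'
from h import *
from bench import env
st=env.read_state();p=env.capture("wrist");print(st["tool_pos"],st["tcp_rot"])
cv2.imwrite("pics/wrist2.png",p["pixels"][:,:,::-1])
E
```

```text
[0.55977988 0.33686189 0.33231879] [-3.13948081e+00  1.11532761e-03  1.52043959e+00]
```

View pics/wrist2.png

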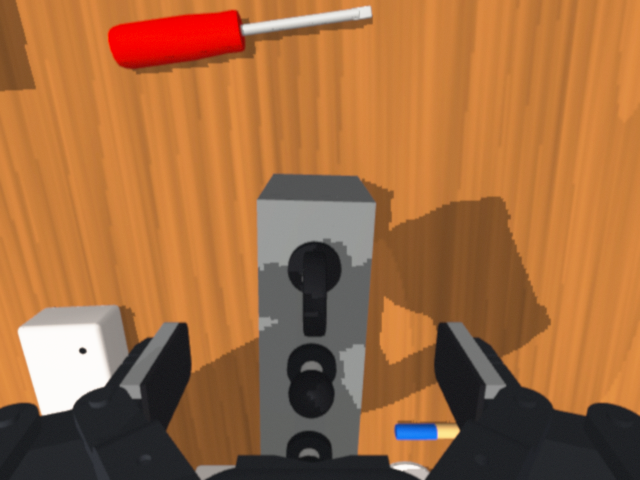

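The ring sits at about u=315, upright and midway between the fingers at u=188 and u=436. I'll descend, then close the fingers.

Emit:
arm_command([
  [1, -0.02, 0, 0.3, 0],
  [1, 0, 0, 0.3, 0],
  [1, 0, 0, 0.3, 0],
  [1, 0, 0, 0.3, 0],
  [1, 0, 0, 0, 0],
], newtons=40)

```text
time_s: 5.6
tool_pos: [0.5595, 0.3359, 0.2843]
tcp_rot: [-3.138, 0.002, 1.52]
wrist_force: [-0.1, -0.7, 0.3]
finger_gap: 0.0853
```

Emit:
arm_command([
  [-0.6, 0, 0, 0, 0],
  [-0.6, 0, 0, 0, 0],
  [-0.6, 0, 0, 0, 0],
  [-0.6, 0, 0, 0, 0],
  [-0.6, 0, 0, 0, 0],
])

```text
time_s: 6.1
tool_pos: [0.5602, 0.3363, 0.2876]
tcp_rot: [3.141, -0.0, 1.52]
wrist_force: [0.6, -0.8, 0.9]
finger_gap: 0.0171
```

```bash
python3 - <<'E'
from h import *
from bench import env
st=env.read_state();p=env.capture("wrist");print(st["tool_pos"],st["tcp_rot"],st["finger_gap"])
cv2.imwrite("pics/wrist3.png",p["pixels"][:,:,::-1])
E
```

```text
[0.56024277 0.33629386 0.28756732] [ 3.14096958e+00 -3.55781046e-04  1.52040630e+00] 0.017076074542708847
```

View pics/wrist3.png

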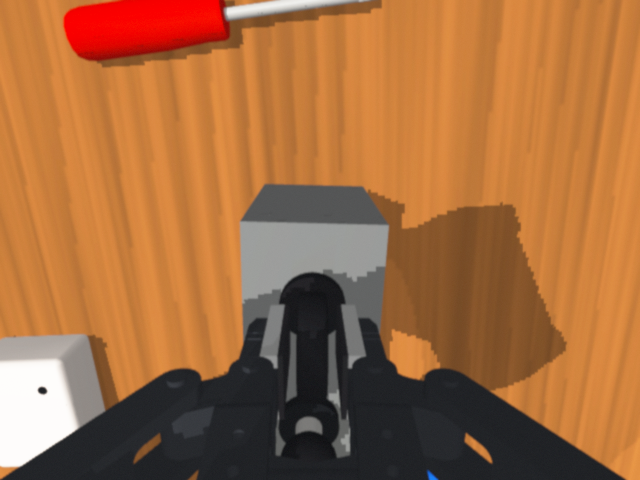

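The ring is centred between the pads (ring mid u≈313, pads 283/343). I'll go down 3 mm and close.

Emit:
arm_command([
  [-0.6, 0, 0, 0.08, 0],
  [-0.6, 0, 0, 0, 0],
  [-1, 0, 0, 0, 0],
  [-1, 0, 0, 0, 0],
  [-1, 0, 0, 0, 0],
], newtons=50)

```text
time_s: 6.65
tool_pos: [0.56, 0.3362, 0.2835]
tcp_rot: [-3.141, 0.0, 1.52]
wrist_force: [-0.7, -0.1, -1.9]
finger_gap: 0.0094
```

Emit:
arm_command([
  [-1, 0, 0, 0, 0],
  [-1, 0, 0, 0, 0],
])

```text
time_s: 6.85
tool_pos: [0.5601, 0.3362, 0.2836]
tcp_rot: [-3.141, 0.0, 1.52]
wrist_force: [-1.1, 0.6, -1.2]
finger_gap: 0.0092
```

Emit:
arm_command([
  [-1, 0, 0, -0.1, 0],
  [-1, 0, 0, -0.2, 0],
  [-1, 0, 0, -0.2, 0],
  [-1, 0, 0, -0.2, 0],
  [-1, 0, 0, -0.2, 0],
])

```text
time_s: 7.35
tool_pos: [0.5603, 0.3363, 0.3212]
tcp_rot: [3.141, -0.001, 1.52]
wrist_force: [1.1, 0.3, -1.7]
finger_gap: 0.0093
```

Emit:
arm_command([
  [-1, 0, 0, -0.3, 0],
  [-1, 0, 0, -0.3, 0],
  [-1, 0, 0, -0.3, 0],
  [-1, 0, 0, -0.3, 0],
  [-1, 0, 0, -0.3, 0],
])

```text
time_s: 7.85
tool_pos: [0.5602, 0.3362, 0.3812]
tcp_rot: [3.141, -0.0, 1.52]
wrist_force: [0.8, -0.5, -2.2]
finger_gap: 0.0094
```

Emit:
arm_command([
  [-1, 0, 0, -0.4, 0],
  [-1, 0, 0, -0.4, 0],
  [-1, 0, 0, -0.4, 0],
  [-1, 0, 0, -0.2, 0],
  [-1, 0, 0, 0, 0],
])

```text
time_s: 8.35
tool_pos: [0.5604, 0.3364, 0.4384]
tcp_rot: [3.138, -0.002, 1.52]
wrist_force: [-0.5, -0.1, -0.9]
finger_gap: 0.0092
```

```bash
python3 - <<'E'
from h import *
from bench import env
st=env.read_state();print(st["tool_pos"],st["tcp_rot"],st["finger_gap"],st["wrist_force"])
ims=[]
for n,(x,y) in dict(scene=(360,200),side=(170,190)).items():
    p=env.capture(n);ims.append(cv2.resize(p["pixels"][y:y+150,x:x+100,::-1],None,fx=4,fy=4,interpolation=cv2.INTER_CUBIC))
cv2.imwrite("pics/lift.png",np.hstack(ims))
E
python3 plan.py .580 -.208 .445 1.52 24 -1
```

```text
[0.56040863 0.33636486 0.43842357] [ 3.13831412e+00 -1.71107001e-03  1.52039916e+00] 0.009195872354579146 [-0.45313091 -0.14469684 -0.91130316]
end [ 0.5799357  -0.20788713  0.44493751] 1.519606052357331
[[-1.0, -0.57, 0.05, -0.01, 0.0], [-1.0, -0.56, 0.05, -0.01, 0.0], [-1.0, -0.57, 0.05, -0.01, 0.0], [-1.0, -0.56, 0.05, -0.01, 0.0], [-1.0, -0.57, 0.05, -0.01, 0.0]]
[[-1.0, -0.56, 0.05, -0.01, 0.0], [-1.0, -0.57, 0.05, -0.01, 0.0], [-1.0, -0.56, 0.05, -0.01, 0.0], [-1.0, -0.57, 0.05, -0.01, 0.0], [-1.0, -0.56, 0.05, -0.01, 0.0]]
[[-1.0, -0.57, 0.05, -0.01, 0.0], [-1.0, -0.56, 0.05, -0.01, 0.0], [-1.0, -0.57, 0.05, -0.01, 0.0], [-1.0, -0.56, 0.05, -0.01, 0.0], [-1.0, -0.57, 0.05, -0.01, 0.0]]
[[-1.0, -0.56, 0.05, -0.01, 0.0], [-1.0, -0.57, 0.05, -0.01, 0.0], [-1.0, -0.56, 0.05, -0.01, 0.0], [-1.0, -0.57, 0.05, -0.01, 0.0], [-1.0, -0.56, 0.05, -0.01, 0.0]]
[[-1.0, -0.57, 0.05, -0.01, 0.0], [-1.0, -0.56, 0.04, -0.01, 0.0], [-1.0, -0.57, 0.05, -0.01, 0.0], [-1.0, -0.56, 0.04, 0.0, 0.01]]
```

View pics/lift.png

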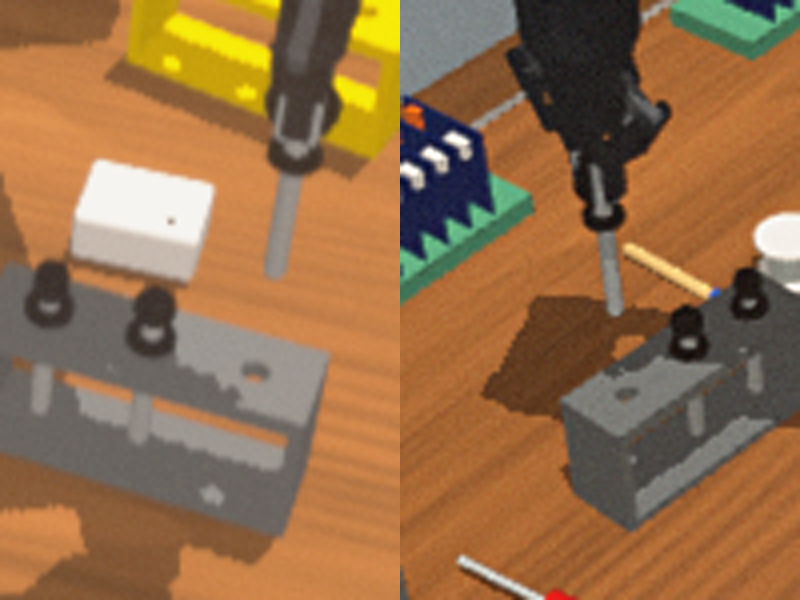

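The probe is out: its hole in the rack is empty, and the rod hangs from the ring. I'll carry it to the jig with ramped speed.

Emit:
arm_command([
  [-1, -0.2, 0.02, 0, 0],
  [-1, -0.4, 0.04, -0.03, 0],
  [-1, -0.6, 0.05, -0.03, 0],
  [-1, -0.6, 0.05, -0.03, 0],
  [-1, -0.6, 0.05, 0, 0],
])

```text
time_s: 8.95
tool_pos: [0.5636, 0.2379, 0.4391]
tcp_rot: [-3.141, 0.001, 1.52]
wrist_force: [0.8, -0.2, -1.6]
finger_gap: 0.0096
```

Emit:
arm_command([
  [-1, -0.6, 0.05, 0, 0],
  [-1, -0.6, 0.05, 0, 0],
  [-1, -0.6, 0.05, 0, 0],
  [-1, -0.6, 0.05, 0, 0],
  [-1, -0.6, 0.05, 0, 0],
])

```text
time_s: 9.45
tool_pos: [0.5672, 0.1174, 0.4389]
tcp_rot: [-3.141, 0.001, 1.52]
wrist_force: [-0.2, 0.3, -1.0]
finger_gap: 0.0091
```

Emit:
arm_command([
  [-1, -0.6, 0.05, 0, 0],
  [-1, -0.6, 0.05, 0, 0],
  [-1, -0.6, 0.05, 0, 0],
  [-1, -0.6, 0.05, 0, 0],
  [-1, -0.6, 0.05, 0, 0],
])

```text
time_s: 9.95
tool_pos: [0.5709, -0.0028, 0.4389]
tcp_rot: [-3.141, 0.0, 1.519]
wrist_force: [-0.1, -0.2, -1.7]
finger_gap: 0.0093
```

```bash
python3 plan.py .580 -.208 .445 1.52 10 -1
```

```text
end [ 0.5800263  -0.2079567   0.44499738] 1.5202505099844705
[[-1.0, -0.51, 0.05, -0.02, 0.0], [-1.0, -0.51, 0.05, -0.01, 0.0], [-1.0, -0.51, 0.05, -0.02, 0.0], [-1.0, -0.51, 0.05, -0.01, 0.0], [-1.0, -0.51, 0.05, -0.02, 0.0]]
[[-1.0, -0.51, 0.05, -0.01, 0.0], [-1.0, -0.51, 0.05, -0.02, 0.0], [-1.0, -0.51, 0.05, -0.01, 0.0], [-1.0, -0.52, 0.04, -0.02, 0.0], [-1.0, -0.51, 0.05, -0.01, -0.01]]
```

Emit:
arm_command([
  [-1, -0.6, 0.05, -0.02, 0],
  [-1, -0.6, 0.05, -0.02, 0],
  [-1, -0.6, 0.05, -0.02, 0],
  [-1, -0.6, 0.05, -0.02, 0],
  [-1, -0.6, 0.05, -0.02, 0],
])

```text
time_s: 10.45
tool_pos: [0.5747, -0.123, 0.443]
tcp_rot: [-3.141, 0.0, 1.52]
wrist_force: [0.3, -0.2, -1.5]
finger_gap: 0.0097
```

Emit:
arm_command([
  [-1, -0.6, 0.05, 0, 0],
  [-1, -0.5, 0.05, 0, 0],
  [-1, -0.4, 0.05, 0, 0],
  [-1, -0.3, 0.03, 0, 0],
  [-1, -0.2, 0.02, 0, 0],
])

```text
time_s: 10.95
tool_pos: [0.5792, -0.2025, 0.4432]
tcp_rot: [-3.141, -0.0, 1.52]
wrist_force: [0.3, 0.1, -1.9]
finger_gap: 0.0097
```

Emit:
arm_command([
  [-1, -0.1, 0, 0, 0],
  [-1, 0, 0, 0, 0],
  [-1, 0, 0, 0, 0],
  [-1, 0, 0, 0, 0],
  [-1, 0, 0, 0, 0],
])

```text
time_s: 11.45
tool_pos: [0.5794, -0.2049, 0.4436]
tcp_rot: [3.142, -0.0, 1.521]
wrist_force: [0.1, -0.5, -1.4]
finger_gap: 0.0093
```

```bash
python3 - <<'E'
from h import *
from bench import env
np.set_printoptions(precision=4,suppress=True)
st=env.read_state();print(st["tool_pos"],st["tcp_rot"],st["finger_gap"])
p=env.capture("wrist");cv2.imwrite("pics/w4.png",p["pixels"][:,:,::-1])
ims=[]
g=np.array(st["tool_pos"])-[0,0,.21]
for n in ["scene","side"]:
    p=env.capture(n);c=cam(p);x,y=(proj(c,g)[0]-[45,65]).astype(int);print(n,x,y)
    cv2.imwrite(f"pics/{n}4.png",p["pixels"][:,:,::-1])
    ims.append(cv2.resize(p["pixels"][y:y+130,x:x+90,::-1],None,fx=4.4,fy=4.4,interpolation=cv2.INTER_CUBIC))
    print([(q["confidence"],q["xyz"]) for q in env.boxes_of("probe_tip",p)][:1])
cv2.imwrite("pics/j4.png",np.hstack(ims))
E
```

```text
[ 0.5794 -0.2049  0.4436] [ 3.1415 -0.0001  1.5212] 0.009277258214813126
scene 146 133
[(0.6, [0.5832, -0.1974, 0.2522])]
side 288 96
[(0.67, [0.5367, -0.1603, 0.055])]
```

View pics/w4.png

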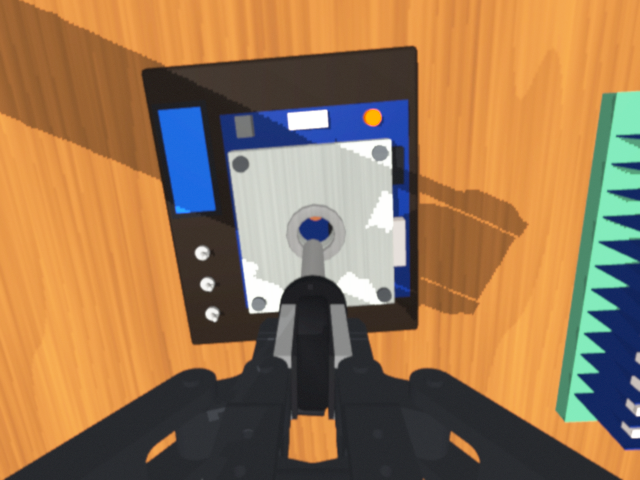

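View pics/j4.png

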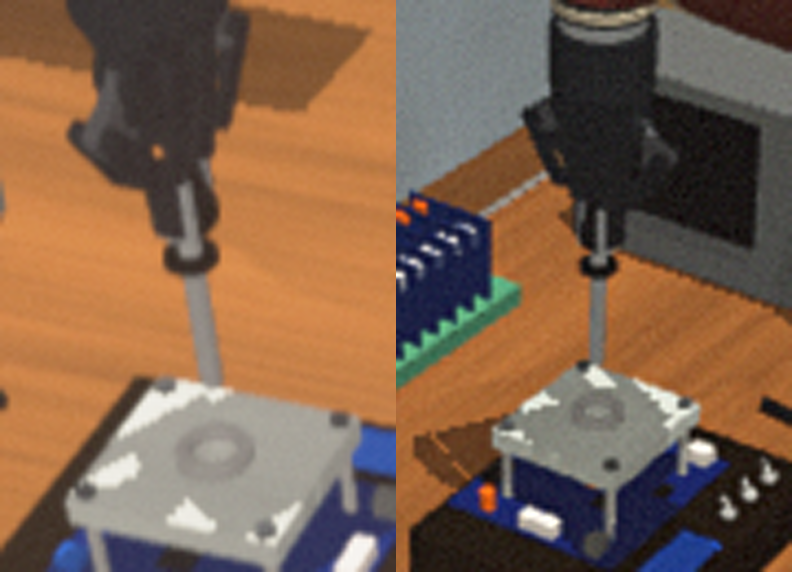

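```bash
python3 - <<'E'
from h import *
from bench import env
np.set_printoptions(precision=4,suppress=True)
st=env.read_state();W=cam(env.capture("wrist"),st);S=cam(env.capture("scene"));D=cam(env.capture("side"))
X=np.array(st["tool_pos"]);gr=X-[0,0,.155]
print("pred(vertical) ring, collar, tip")
pts=np.array([gr-[0,0,d] for d in (.002,.031,.117)])
for n,c in zip("WSD",(W,S,D)): print(n,proj(c,pts).tolist())
print("collar",tri((S,189.4,191.2),(D,333.7,156.5)))
print("tip",tri((S,194.4,219.5),(D,333.7,177.5)))
print("guide W",onz(W,316,232,.13), "inner W", onz(W,316,231,.13))
print("guide S", onz(S,194.8,235.5,.13),onz(S,146+215/4.4,133+451/4.4,.13)); print("guide D",onz(D,288+201/4.4,96+411/4.4,.13),onz(D,333.7,189.3,.13))
w=cv2.imread("pics/w4.png")[170:340,250:380];cv2.imwrite("pics/w4c.png",cv2.convertScaleAbs(cv2.resize(w,None,fx=4.5,fy=4.5,interpolation=cv2.INTER_CUBIC)[:600],alpha=1.3))
s=cv2.imread("pics/scene4.png")[170:270,140:240];d=cv2.imread("pics/side4.png")[140:240,285:385]
cv2.imwrite("pics/sd4.png",np.hstack([cv2.resize(i,None,fx=4,fy=4,interpolation=cv2.INTER_CUBIC) for i in(s,d)]))
E
```

```text
pred(vertical) ring, collar, tip
W [[314.2906413479346, 353.00032652245835], [313.9427554818398, 313.8627612064358], [313.35802349231795, 248.07973101564525]]
S [[188.08857334040098, 179.06823029596944], [189.8802079554619, 189.89223941282788], [194.90096550098343, 220.22472182270437]]
D [[333.8466282079306, 146.9269641740281], [333.6757150970779, 154.96785986474964], [333.18711492353657, 177.95487946969808]]
collar (array([ 0.5792, -0.2065,  0.2525]), [np.float64(0.001122921514379544), np.float64(0.0011229215143795297)])
tip (array([ 0.5785, -0.2069,  0.1727]), [np.float64(8.309367364948235e-05), np.float64(8.309367364950957e-05)])
guide W [ 0.5812 -0.2072  0.13  ] inner W [ 0.5812 -0.2065  0.13  ]
guide S [ 0.586 -0.208  0.13 ] [ 0.586  -0.2079  0.13  ]
guide D [ 0.5746 -0.2028  0.13  ] [ 0.575  -0.2034  0.13  ]
```

View pics/w4c.png

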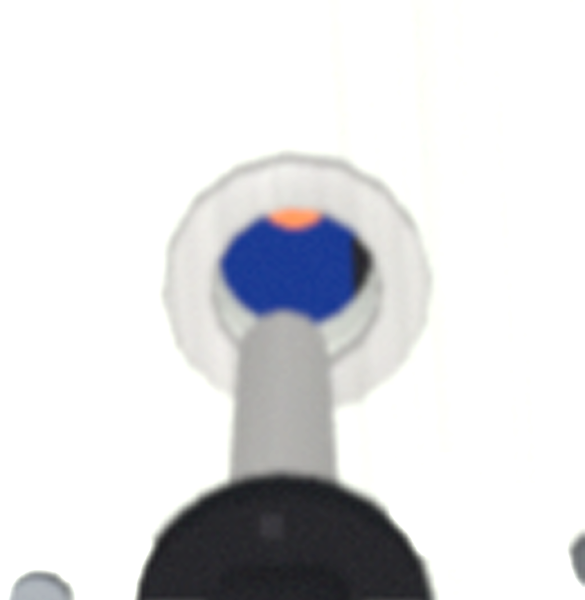

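View pics/sd4.png

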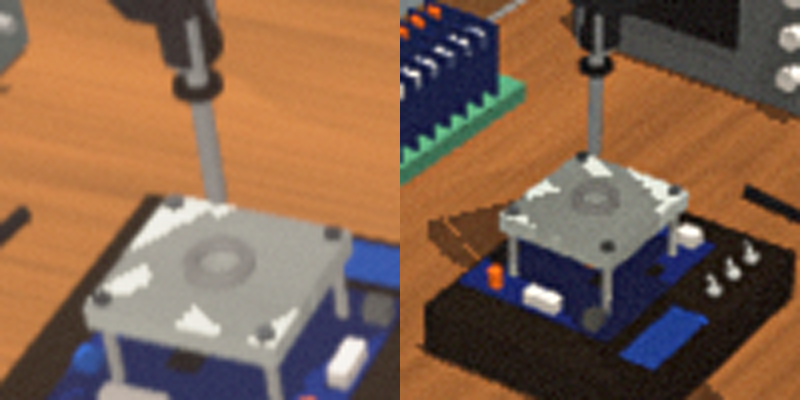

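```bash
python3 - <<'E'
from h import *
from bench import env
np.set_printoptions(precision=4,suppress=True)
st=env.read_state();W=cam(env.capture("wrist"),st)
from scipy.optimize import least_squares
for nm,P in dict(outer=[(165,290),(180,225),(228,172),(290,153),(360,167),(405,213),(431,285),(415,352),(365,402),(185,355)],inner=[(212,290),(380,290),(222,250),(372,250)]).items():
    Q=np.array([onz(W,250+x/4.5,170+y/4.5,.13) for x,y in P])[:,:2]
    r=least_squares(lambda p:np.hypot(*(Q-p[:2]).T)-p[2],[.58,-.207,.02]);print(nm,r.x,np.abs(r.fun).max())
print(st["tool_pos"])
E
```

```text
outer [ 0.5813 -0.2087  0.0209] 0.0007190665520651895
inner [ 0.581  -0.2086  0.013 ] 6.82673126890087e-05
[ 0.5793 -0.2054  0.4435]
```

Emit:
arm_command([
  [-1, -0.08, 0.05, 0, 0],
  [-1, 0, 0, 0.2, 0],
  [-1, 0, 0, 0.3, 0],
  [-1, 0, 0, 0.2, 0],
  [-1, 0, 0, 0, 0],
])

```text
time_s: 12.4
tool_pos: [0.5807, -0.2085, 0.4124]
tcp_rot: [-3.137, -0.002, 1.52]
wrist_force: [0.5, -0.0, -1.9]
finger_gap: 0.0095
```

Emit:
arm_command([
  [-1, 0, 0, 0, 0],
  [-1, 0, 0, 0, 0],
  [-1, 0, 0, 0, 0],
  [-1, 0, 0, 0, 0],
])

```text
time_s: 12.8
tool_pos: [0.5812, -0.2087, 0.4161]
tcp_rot: [3.141, 0.0, 1.52]
wrist_force: [0.8, 1.5, -1.4]
finger_gap: 0.0093
```

```bash
cat > look.py <<'E'
import sys
from h import *
from bench import env
np.set_printoptions(precision=4,suppress=True)
k=sys.argv[1]
st=env.read_state();print(st["tool_pos"],st["tcp_rot"],st["finger_gap"],st["wrist_force"],st["time_s"])
p=env.capture("wrist");W=cam(p,st);X=np.array(st["tool_pos"])
print("tip pred",proj(W,X-[0,0,.2716]),"guide pred",proj(W,[.5812,-.2087,.13]))
w=p["pixels"][150:350,240:390,::-1]
s=env.capture("scene")["pixels"][160:260,145:245,::-1];d=env.capture("side")["pixels"][135:235,285:385,::-1]
f=lambda i,z:cv2.resize(i,None,fx=z,fy=z,interpolation=cv2.INTER_CUBIC)
cv2.imwrite(f"pics/l{k}.png",np.hstack([f(w,3),np.vstack([f(s,3),f(d,3)])]))
E
python3 look.py 5
```

```text
[ 0.5812 -0.2087  0.4161] [3.1407 0.0004 1.5205] 0.009314136946651856 [ 0.7979  1.4652 -1.3745] 12.8
tip pred [[312.9795 248.1302]] guide pred [[312.8935 240.9799]]
```

View pics/l5.png

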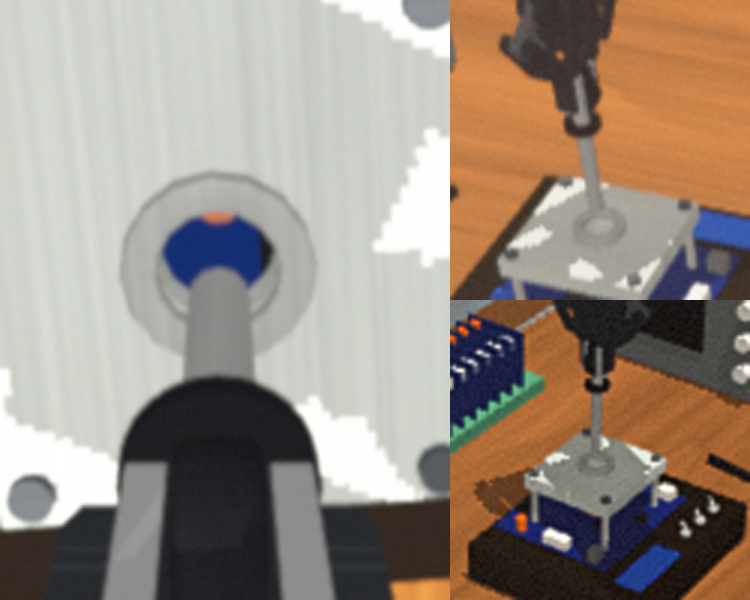

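Emit:
arm_command([
  [-1, 0, 0, 0.1, 0],
  [-1, 0, 0, 0.15, 0],
  [-1, 0, 0, 0.15, 0],
  [-1, 0, 0, 0.1, 0],
  [-1, 0, 0, 0.1, 0],
])

```text
time_s: 13.45
tool_pos: [0.5811, -0.2087, 0.3907]
tcp_rot: [-3.141, -0.0, 1.52]
wrist_force: [-0.0, -1.0, -2.0]
finger_gap: 0.009
```

Emit:
arm_command([
  [-1, 0, 0, 0, 0],
  [-1, 0, 0, 0, 0],
  [-1, 0, 0, 0, 0],
])

```text
time_s: 13.75
tool_pos: [0.5812, -0.2087, 0.3919]
tcp_rot: [3.141, 0.0, 1.52]
wrist_force: [0.6, 0.5, -1.2]
finger_gap: 0.0093
```

```bash
python3 look.py 6
```

```text
[ 0.5812 -0.2087  0.3919] [3.141  0.0003 1.5204] 0.009330110510856785 [ 0.5639  0.534  -1.1523] 13.75
tip pred [[313.0851 248.1686]] guide pred [[313.0798 253.3094]]
```

View pics/l6.png

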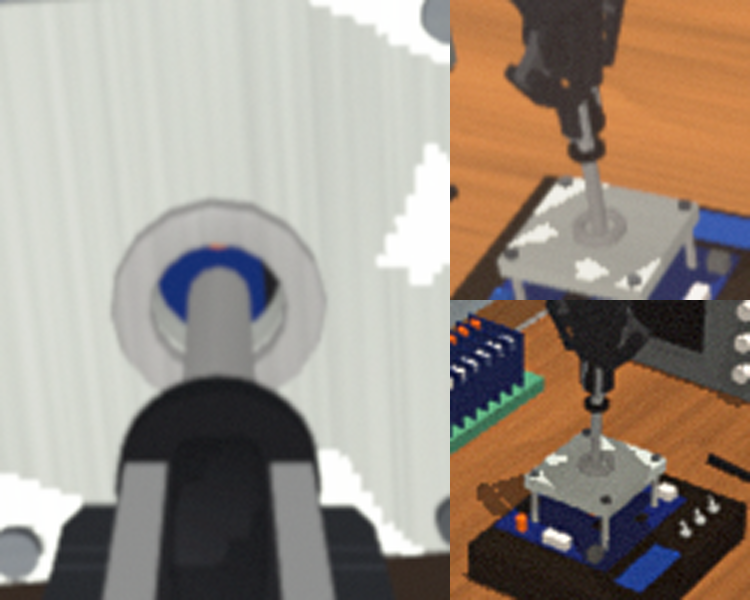

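```bash
python3 - <<'E'
from h import *
from bench import env
np.set_printoptions(precision=4,suppress=True)
st=env.read_state();W=cam(env.capture("wrist"),st)
from scipy.optimize import least_squares
for nm,P in dict(outer=[(112,298),(127,248),(165,213),(218,200),(270,211),(312,248),(327,300),(320,332),(300,363),(258,388),(120,342),(182,388)],inner=[(151,303),(158,283),(286,310),(280,285),(265,345)]).items():
    Q=np.array([onz(W,240+x/3,150+y/3,.13) for x,y in P])[:,:2]
    r=least_squares(lambda p:np.hypot(*(Q-p[:2]).T)-p[2],[.58,-.207,.02]);print(nm,r.x,np.abs(r.fun).max())
r=.021*np.exp(1j*np.linspace(0,6.283,400))
v=proj(W,np.c_[.5812+r.real,-.2087+r.imag,np.full(400,.13)]);print("pred outer extents crop",(v.min(0)-[240,150])*3,(v.max(0)-[240,150])*3)
E
```

```text
outer [ 0.5812 -0.2067  0.0202] 0.0007651230174917263
inner [ 0.581  -0.2075  0.0126] 0.000459833002878135
pred outer extents crop [110.132  203.7893] [328.9509 411.0842]
```

Emit:
arm_command([
  [-1, 0.02, 0, 0.1, 0],
  [-1, 0, 0, 0.2, 0],
  [-1, 0, 0, 0.2, 0],
  [-1, 0, 0, 0.2, 0],
  [-1, 0, 0, 0.13, 0],
])

```text
time_s: 14.45
tool_pos: [0.5809, -0.2078, 0.3566]
tcp_rot: [-3.14, -0.001, 1.52]
wrist_force: [-0.5, -0.5, 0.0]
finger_gap: 0.0094
```

Emit:
arm_command([
  [-1, 0, 0, 0.1, 0],
  [-1, 0, 0, 0, 0],
  [-1, 0, 0, 0, 0],
  [-1, 0, 0, 0, 0],
  [-1, 0, 0, 0, 0],
])

```text
time_s: 14.95
tool_pos: [0.5813, -0.208, 0.3549]
tcp_rot: [3.141, 0.0, 1.52]
wrist_force: [0.1, -0.6, -1.9]
finger_gap: 0.0097
```

```bash
python3 look.py 7
```

```text
[ 0.5813 -0.208   0.3549] [3.1407 0.0004 1.5204] 0.009668060931824802 [ 0.0719 -0.6298 -1.8631] 14.95
tip pred [[312.9752 248.1402]] guide pred [[313.0955 278.9799]]
```

View pics/l7.png

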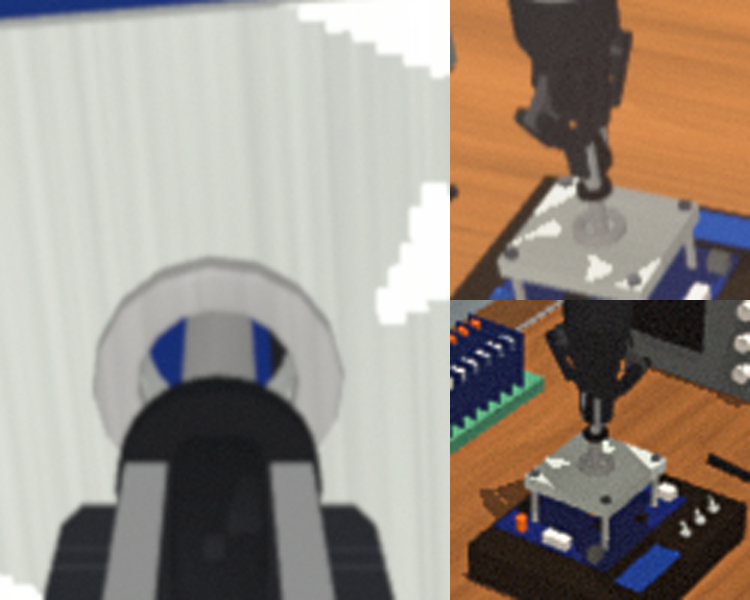

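```bash
python3 - <<'E'
from h import *
from bench import env
np.set_printoptions(precision=4,suppress=True)
st=env.read_state();W=cam(env.capture("wrist"),st)
a=np.exp(1j*np.linspace(0,6.283,800))
for y in(-.206,-.2075,-.209):
    o=[]
    for R in(.021,.013):
        r=R*a;v=(proj(W,np.c_[.5812+r.real,y+r.imag,np.full(800,.13)])-[240,150])*3;o+=[v.min(0),v.max(0)]
    print(y,np.ravel(o))
S=env.capture("scene");D=env.capture("side")
for n,P in(("S",S),("D",D)):
    c=cam(P);print(n,proj(c,[[.5813,-.208,.166],[.5813,-.208,.13]]))
f=lambda i:cv2.resize(i[:,:,::-1],None,fx=10,fy=10,interpolation=cv2.INTER_CUBIC)
cv2.imwrite("pics/z7.png",np.hstack([f(S["pixels"][205:250,175:215]),f(D["pixels"][165:210,315:355])]))
E
```

```text
-0.206 [ 90.9984 249.1755 347.9275 488.7671 139.9664 297.1231 298.972  445.3556]
-0.2075 [ 91.7337 258.242  348.1009 496.7871 140.5942 305.975  299.2523 453.5604]
-0.209 [ 92.4658 267.2678 348.2736 504.7732 141.2192 314.7877 299.5313 461.7302]
S [[193.7547 222.3669]
 [195.7511 234.2752]]
D [[333.1426 178.8549]
 [332.9469 188.0758]]
```

View pics/z7.png

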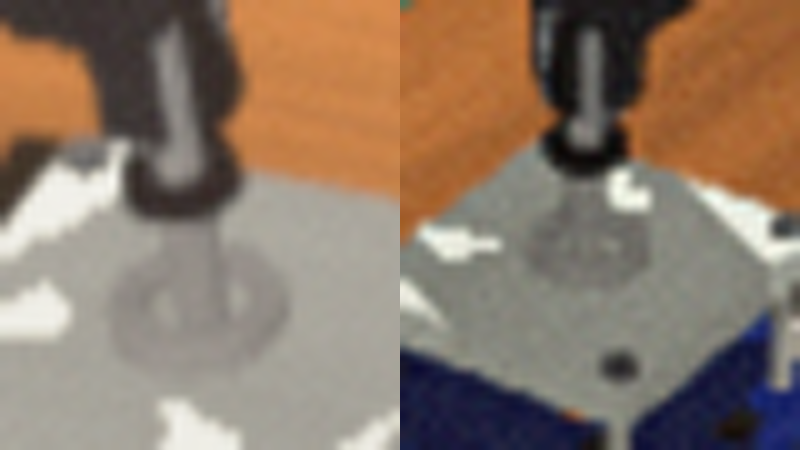

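```bash
python3 - <<'E'
from bench import env
st=env.read_state();print(st["tool_pos"],st["qvel"].round(4),st["finger_gap"],st["time_s"])
print(env.sign_off())
E
```

```text
[ 0.58117513 -0.20792165  0.35440079] [-0.0017  0.0002 -0.0004  0.0016 -0.0006 -0.    ] 0.009536301054187573 15.25
the job is handed in; nothing more can be done
None
```

I lifted the ring probe out of the rack by its ring and carried it over to the jig. I then lowered it upright into the guide hole and handed the job in at about 15.3 s, still holding the ring.

- **Centring:** the rod is within about 1 mm of the bore axis. The rod and the collar are both at u≈219 in the enlarged wrist picture. Successive wrist measurements of the guide's y position spread over about 2 mm, from -0.2067 to -0.2087. I used -0.208; the bore leaves 7 mm round the rod.
- **Tip height:** the tip is at about 83 mm, midway between the plate and the board. This comes from the tool height and where the ring was gripped, because the tip is out of sight under the plate.
- **Stillness and contact:** the arm was at rest with the grip steady (opening about 9.5 mm). Wrist force stayed around 2 N or less at every reading on the way down, so there was no sign of touching the guide.
- **Disagreements:** the scene and side cameras, each taken alone, placed the guide up to about 6 mm differently in x. I relied on the wrist camera, which fell between them. The networks misplaced the tip in both views, so I did not use those results.
- **Other things:** after the lift, the other two probes were still in the rack. I did not do a separate check on the loose things on the bench at the end.

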